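# Put the tube carousel in hand gear and index it

## Robot

A 6-joint arm with a two-finger parallel gripper is mounted at the origin on the work surface. World frame = base frame: x ahead of the robot, y to its left, z up, the work surface at z = 0. Lengths are in m, angles in rad, forces in N, time in s.
With the tool pointing down it reaches from about 0.4 to 0.825 m from the base axis. Payload 7 kg.
Tool frame: the origin (TCP) lies on the centre line of the jaws, within the pads' length; the fingertips stand 11 mm ahead of it and the grasp point (between the pads) lies 8 mm behind it; z points along the fingers, y is the direction in which the jaws open and shut (so a half turn about z gives the same grasp; the last joint's range is limited). The gripper opens to 85 mm and grips with 20 to 120 N. Pads are 22 mm wide; open, the fingers measure 114 mm over their backs; the gripper's body (76 mm by 85 mm) begins 54 mm behind the grasp point. The pads swing forward as they close: fully open they stand 13 mm farther back than shut.
Start: joints at [-0.978, 0.359, 0.012, 0, -1.224, -0.288], TCP at [0.203, -0.644, 0.242] pointing down, gripper open.
Joint ranges: [-3.07, 3.07], [-1.43, 2.12], [-1.02, 1.25], [-3.03, 1.67], [-3.05, -0], [-3.03, 3.03]. Speed limits (rad/s): [2.39, 2.39, 3.01, 3.14, 3.14, 3.14].

## Interface

Orientations are given as a rotation vector (axis times angle).
In Python, from bench import * gives the robot as it stands.
- The arm moves only by the tool jog_arm, never from a script. Its argument "increments" is text: rows parted by semicolons, each of 7 numbers parted by spaces: the shift along the tool's x, y, z in m, then the turn, a rotation vector about the tool's x, y, z in rad, then the closure, from 0 (fully open) to 1 (shut). In form: dx dy dz wx wy wz hand; .... A call has 1 to 12 rows; each row shifts and turns the pose as measured when the row begins, along the tool's axes as they then stand; what a row does not reach is not made up. A row lasts 1/12 s, in which the tool goes at most 41.7 mm and 7.16 degrees, less where a joint would pass 70% of its speed; a pose out of reach is approached as far as the arm can. A call is refused whole if a number of a shift passes 0.0417 or a number of a turn 0.125, either way. A call with a gripper value outside its range is refused whole. The fingers move at their own pace and stop on an object; "newtons" is the grip in N (left out, the last holds). Time passes only in rows, so rows that do not move let the fingers close. It gives the time, the measured TCP pose, the force and the opening at its end, in the units of the state.
- read_state(): the state, without advancing time (a new reading comes with each control period).
- grab_frame(name): name is "scene" or "top"; returns a dict with "img" (384x512x3 uint8, red, green, blue), "z_map" (384x512 float32, m along the optical axis (not along the pixel's ray), 0 where there is no reading), "fov_y" (degrees; the focal length in pixels is half the picture's height over the tangent of half this angle, whatever the lens; pixels are square), "cx", "cy" (the principal point, pixels), "eye" and "rotation" of the camera in the world. Camera axes: x right, y down, z forward; pixel columns grow to the right and rows downward; lengths in m; the calibration is good to about 2 mm. A picture is of the moment at which its call begins.
- finish_job(): hands the job in, once; it reports no verdict.
The state is a dict: "t": time; "qpos": joint angles; "dq": joint speeds; "joint_efforts": joint torques, N m; "tcp_pos": TCP position; "ee_rot": TCP orientation; "wrist_force": force on the tool from outside, world axes, zero at the start; "ft_torque": the same for the moment, N m; "grip_width": opening from 0.0 (shut) to 1.0 (fully open).
Only numpy, scipy, OpenCV 4.12 (cv2) and the standard library are available. Lean on these libraries where they do the work, as an engineer would, in place of code of your own. Each camera call takes 0.05 s, during which the arm holds its last target. There are 200 camera calls.

## Task

The tube carousel is out of gear. Ease the black knob on its spindle down, gently rocking it to and fro until the teeth underneath mesh and the knob goes fully home, never forcing the teeth. Then, with that knob alone, turn the carousel until its one empty pocket faces the steel chute; let go and leave everything else alone.

Things in the scene. Friction and masses are not known exactly. Their poses are not given: they have to be found in the camera images.
- loader: Fixed white tube loader on the bench: base 280 (x) x 360 (y) x 55 mm high, origin at the centre of its underside. Carousel and knob share a vertical axis at x = 0, y = -50 mm in this frame. A loose tube rack stands on its deck round x = 0, y = +118 mm (its top 145 mm above the bench) and a paper roll near x = -105, y = -150 mm.
- chute (a point): Where the empty pocket must stand: on the pockets' circle (radius 72 mm), +x from the axis in the loader's frame, 104 mm above the bench. The steel chute, two upright guides 26 mm apart up to 135 mm above the bench, stands just outside the rim there.
- carousel: Turntable, 190 mm wide, origin on the axis 60 mm above the bench. Eight pockets at radius 72 mm; seven hold capped tubes, tops 143 mm above the bench. Turns without stops about z against 0.1 N m of drag, stays where left; starts 0.5 to 1.05 rad counter-clockwise (from above) of its goal. The robot must not touch it. It carries the toothed ring; more than 20 N on the teeth is forcing them.
- empty_pocket (a point): Centre of the empty pocket's mouth: a dark hole 16 mm wide in the carousel's upper disc (104 mm above the bench), 72 mm from the axis, on the carousel's +x axis.
- ring_axis (a point): Fixed point on the axis, 130 mm above the bench, among the teeth under the knob. The ring has six upright teeth 60 degrees apart at 27 mm radius; three 10 mm pins under the knob fit its gaps within about 4 degrees, so they can drop in once in 60 degrees of turn, at an angle not known beforehand. In gear the carousel follows the knob with up to about 4 degrees of play either way.
- knob_grip (a point): On the knob's axis, 27 mm above its underside, the height to grip: 199 mm above the bench with the knob up; it goes down with the knob. The knob is round, black, knurled, 44 mm wide, 42 mm tall, free all round; grip its sides from above at any yaw. It turns the spindle without stops (drag 0.02 N m). Its underside to 18 mm lower carries a 68 mm wide disc with the pins.
- gear_knob (a joint): How far the knob is pushed down, m: 0 out of gear, 0.021 fully home. It slides with 3 N of friction and stays where left. Its pins hang on a spring (6 N per mm): they meet the teeth at 3 to 13 mm, differing from unit to unit; from there the knob compresses the spring (and is lifted by it if let go) until turned so that the pins drop into the gaps: then the push falls to the friction.
- deck_rack: Bystander: orange tube rack on the loader's deck, 154 x 58 mm, 86 mm high, origin under its centre.
- label_roll: Bystander: paper label roll on the loader's deck, 44 mm wide, 30 mm high, origin under its centre.
- left_rack: Bystander: yellow tube rack, 106 x 82 mm, 86 mm high, origin under its centre.
- right_rack: Bystander: orange tube rack, 130 x 82 mm, 86 mm high, origin under its centre.
- scanner: Bystander: grey hand scanner lying flat, 145 mm long, 36 mm high, origin under its handle.
- tip_box: Bystander: box of pipette tips, 122 x 84 mm, 65 mm high, origin under its centre.
- wipe_tub: Bystander: tub with lid, 80 mm wide, 120 mm high, origin under its centre.
- marker: Bystander: white marker pen, 140 mm long, 13 mm high, origin under its middle.

How it is judged:
By the outcome, as a careful person would: the job done as asked, in the order asked, and still so for the second after the job is handed in, with the robot touching nothing.
It also fails if it takes over 54 s, if anything falls off the work surface, if the arm or the gripper's body presses on something with over 40 N, if the wrist force passes 120 N, or if a joint passes its speed limit or range.

## Working session

There is one attempt and no reset: what is moved stays moved. The work goes in short steps, Python scripts to look and compute and a tool call to move; the robot and the scene stay as the last step left them, time stands still between calls to the robot, and variables do not carry over. Pictures are saved under pics/ and viewed, about 8 in all and at most 12, crops included, and the job is handed in when it is done.

Besides the shell and the picture viewer there is one more tool, called after "Emit:" by a JSON object that holds its "name" and its "arguments", one argument or row to a line. jog_arm: Moves the arm, as the interface text tells. Its arguments: {"type":"object","properties":{"increments":{"type":"string"},"newtons":{"type":"number"}},"required":["increments"]}

```bash
mkdir -p pics
cat > h.py <<'E'
import numpy as np, cv2
from bench import *
def shot(n,fn=None):
    f=grab_frame(n)
    if fn: cv2.imwrite('pics/'+fn,cv2.cvtColor(f['img'],cv2.COLOR_RGB2BGR))
    return f
def foc(f): return f['img'].shape[0]/2/np.tan(np.radians(f['fov_y'])/2)
def ray(f,u,v):
    d=np.array([(u-f['cx'])/foc(f),(v-f['cy'])/foc(f),1.]); return np.array(f['eye']),np.array(f['rotation'])@d
def onplane(f,u,v,z):
    e,d=ray(f,u,v); return e+d*(z-e[2])/d[2]
def proj(f,p):
    c=np.array(f['rotation']).T@(np.array(p)-np.array(f['eye'])); return c[0]/c[2]*foc(f)+f['cx'],c[1]/c[2]*foc(f)+f['cy']
def cloud(f):
    z=f['z_map']; v,u=np.mgrid[:z.shape[0],:z.shape[1]]
    d=np.stack([(u-f['cx'])/foc(f)*z,(v-f['cy'])/foc(f)*z,z],-1)
    P=d@np.array(f['rotation']).T+np.array(f['eye']); P[z==0]=np.nan; return P
E
python3 - <<'E'
from h import *
a=shot('scene','s1.png');b=shot('top','t1.png')
for f in(a,b): print(f['fov_y'],f['cx'],f['cy'],f['eye'],np.round(f['rotation'],3).tolist())
print(read_state())
m=np.hstack([cv2.imread('pics/s1.png'),cv2.imread('pics/t1.png')])
E
```

```text
50.81365736496229 260.8398899868311 196.34289526089756 [ 1.14301678 -0.81973782  1.06175547] [-2.203, -0.766, 0.352]
53.207607588379894 257.46037944640045 196.22996603448718 [ 0.38215589 -0.00860819  1.53726467] [-2.157, 2.209, -0.078]
{'t': 0.1, 'qpos': array([-9.77909424e-01,  3.59326658e-01,  1.11254438e-02, -2.88572864e-04,
       -1.22408091e+00, -2.88134842e-01]), 'dq': array([ 0.00141155, -0.00187221,  0.00252812,  0.00363888, -0.00222398,
       -0.00239912]), 'joint_efforts': array([-2.12400591e-03, -5.84766161e+01,  2.94108188e+01,  6.95464209e+00,
       -3.18875929e-03, -1.51570242e-05]), 'tcp_pos': array([ 0.20240362, -0.64350142,  0.24144268]), 'ee_rot': array([ 4.76641527e-01, -3.10483067e+00, -2.29252962e-03]), 'wrist_force': array([ 0.79674965, -0.16943152,  0.44778409]), 'ft_torque': array([0.02683676, 0.03379301, 0.01945988]), 'grip_width': 0.999722514788456}
```

View pics/s1.png

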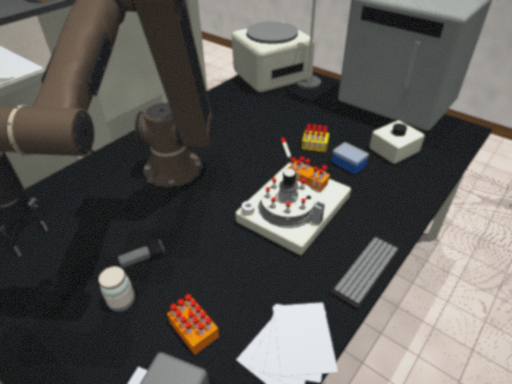

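View pics/t1.png

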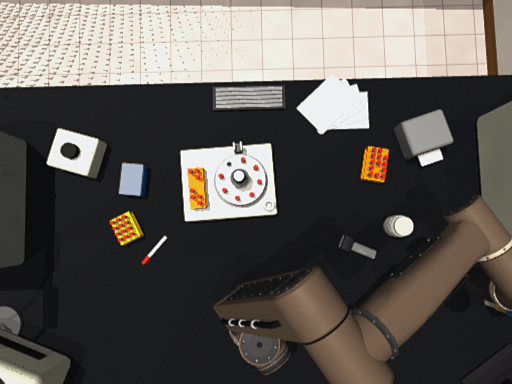

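The scene view shows the white loader centre-right, with its black knob at about (290,175). In the top view the knob is at about (239,177), the steel chute at (238,147), the dark empty pocket near (229,164) and the deck rack at (198,188).

```bash
sed -i "s/^def foc/def Rm(f): return cv2.Rodrigues(np.array(f['rotation'],float))[0]\ndef foc/; s/np.array(f\['rotation'\])\([@.]\)/Rm(f)\1/g" h.py
sed -i "s/d@np.array(f\['rotation'\])/d@Rm(f)/; s/d@Rm(f).T.T/d@Rm(f).T/" h.py; grep -n "rotation\|Rm" h.py
python3 - <<'E'
from h import *
f=shot('top','t2.png'); P=cloud(f); img=f['img'].astype(int)
x,y,z=P[...,0],P[...,1],P[...,2]
roi=np.zeros(z.shape,bool); roi[135:230,170:285]=1
# base by height band
m=(roi&(z>.045)&(z<.25)).astype(np.uint8)
m=cv2.morphologyEx(m,cv2.MORPH_OPEN,np.ones((3,3)))
deck=roi&(abs(z-.055)<.008)
pts=np.stack([x[deck],y[deck]],-1).astype(np.float32)
r=cv2.minAreaRect(pts*1000); print('deck rect',r, deck.sum(), np.nanmedian(z[deck]))
k=roi&(z>.205)&(z<.225); print('knob top n',k.sum(), x[k].min(),x[k].max(),y[k].min(),y[k].max(), np.nanmedian(z[k]), x[k].mean(),y[k].mean())
t=roi&(abs(z-.143)<.006)&(img[...,0]>120)&(img[...,1]<90)
n,l,s,c=cv2.connectedComponentsWithStats(t.astype(np.uint8))
ax=np.array([x[k].mean(),y[k].mean()])
for i in range(1,n):
    if s[i,4]>3:
        p=onplane(f,*c[i],.143)[:2]; d=p-ax; print(np.round(c[i],1),s[i,4],p.round(4),np.hypot(*d).round(4),np.degrees(np.arctan2(d[1],d[0])).round(1))
for u,v in[(229,164)]: p=onplane(f,u,v,.104)[:2]; d=p-ax; print('pocket',p,np.hypot(*d),np.degrees(np.arctan2(d[1],d[0])))
p=onplane(f,238,146,.135)[:2]; d=p-ax; print('chute',p,np.degrees(np.arctan2(d[1],d[0])))
c=cv2.resize(f['img'][130:230,170:290],None,fx=6,fy=6,interpolation=cv2.INTER_CUBIC); cv2.imwrite('pics/c2.png',c[...,::-1])
E
```

```text
7:def Rm(f): return cv2.Rodrigues(np.array(f['rotation'],float))[0]
10:    d=np.array([(u-f['cx'])/foc(f),(v-f['cy'])/foc(f),1.]); return np.array(f['eye']),Rm(f)@d
14:    c=Rm(f).T@(np.array(p)-np.array(f['eye'])); return c[0]/c[2]*foc(f)+f['cx'],c[1]/c[2]*foc(f)+f['cy']
18:    P=d@Rm(f).T+np.array(f['eye']); P[z==0]=np.nan; return P
deck rect ((550.1044921875, 107.38079071044922), (279.56365966796875, 359.69708251953125), 3.1535277366638184) 3686 0.05475792642304045
knob top n 129 0.5311102846846936 0.5731462836101578 0.03481704899602994 0.07682570175864194 0.214660395095563 0.5525131932013126 0.05721978880870477
[242.5 159.2] 11 [0.6227 0.045 ] 0.0712 -9.9
[255.2 166.8] 11 [ 0.5933 -0.0011] 0.0711 -55.0
[196.3 170.2] 11 [0.5861 0.2152] 0.1615 78.0
[190. 171.] 9 [0.5836 0.2382] 0.1836 80.2
[197.  176.4] 11 [0.5632 0.2128] 0.1559 86.1
[220.4 175.5] 11 [0.5645 0.1272] 0.071 80.3
[259.1 181.3] 9 [ 0.5394 -0.0142] 0.0726 -100.4
[191.5 190.2] 10 [0.5128 0.2335] 0.1807 102.7
[224.1 189.9] 8 [0.5111 0.1143] 0.0705 125.9
[251.2 194. ] 10 [0.4936 0.0158] 0.072 -144.9
[191.7 196.8] 11 [0.4886 0.2329] 0.187 110.0
[198.7 195.8] 9 [0.4918 0.2076] 0.1622 112.0
[237.  197.5] 10 [0.4821 0.0678] 0.0712 171.4
[199.2 202.5] 13 [0.4673 0.2061] 0.1716 119.8
pocket [0.61230859 0.09763292] 0.0721713990694712 34.053066726990664
chute [0.67377903 0.06075775] 1.671144217875815
```

View pics/c2.png

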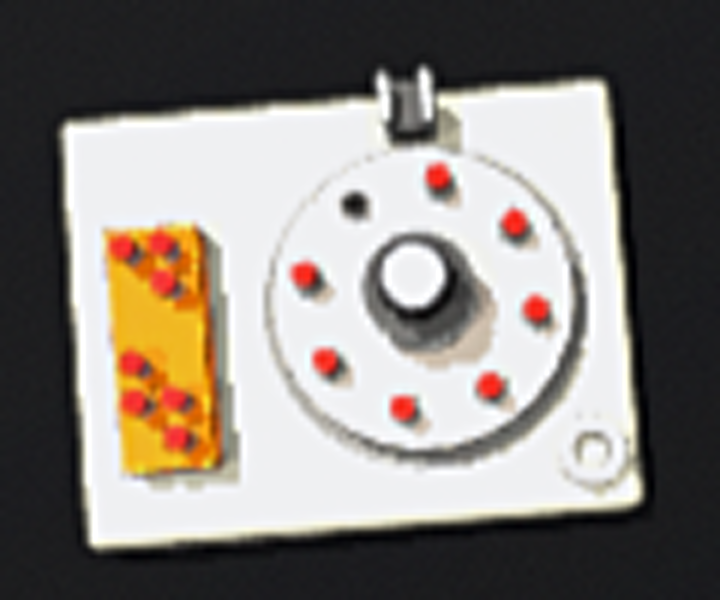

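Two independent measurements agree:

| Quantity | Value |
|---|---|
| Loader centre | (0.550, 0.107) |
| Loader yaw | 3.15° |
| Axis from base rectangle | (0.5529, 0.0575) |
| Axis from knob | (0.5525, 0.0572) |
| Knob top z | 0.2147 (expected 0.214) |
| Pocket bearing from tubes | 35.3° |
| Chute bearing | 3.15° |

The carousel therefore needs about 32° clockwise. I'll start the approach.

Emit:
{"name": "jog_arm", "arguments": {
  "increments": "-0.015 0.015 -0.02 0 0 0 0; -0.027 0.028 -0.01 0 0 0 0; -0.027 0.028 0 0 0 0 0; -0.027 0.028 0 0 0 0 0; -0.027 0.028 0 0 0 0 0; -0.027 0.028 0 0 0 0 0; -0.027 0.028 0 0 0 0 0; -0.027 0.028 0 0 0 0 0; -0.027 0.028 0 0 0 0 0; -0.027 0.028 0 0 0 0 0; -0.027 0.028 0 0 0 0 0; -0.027 0.028 0 0 0 0 0",
  "newtons": 50
}}

```text
t: 1.15
tcp_pos: [0.406, -0.2298, 0.2684]
ee_rot: [0.458, -3.104, -0.014]
wrist_force: [1.4, -0.5, 0.7]
grip_width: 1.0
```

Emit:
{"name": "jog_arm", "arguments": {
  "increments": "-0.027 0.028 0 0 0 0 0; -0.027 0.028 0 0 0 0 0; -0.027 0.028 0 0 0 0 0; -0.027 0.028 0 0 0 0 0; -0.027 0.028 0 0 0 0 0; -0.027 0.028 0 0 0 0 0; -0.025 0.028 0 0 0 0 0; -0.018 0.019 0 0 0 0 0; -0.01 0.01 0 0 0 0 0; 0 0 0 0 0 0 0; 0 0 0 0 0 0 0"
}}

```text
t: 2.07
tcp_pos: [0.551, 0.071, 0.2698]
ee_rot: [0.472, -3.103, -0.014]
wrist_force: [-0.4, -0.0, 0.4]
grip_width: 0.999
```

```bash
cat >> h.py <<'E'
def rel(x,y,z):
    s=read_state(); R=cv2.Rodrigues(np.array(s['ee_rot']))[0]
    print('t',s['t'],'tcp',s['tcp_pos'].round(4),'q',s['qpos'].round(3),'F',s['wrist_force'].round(1),'M',s['ft_torque'].round(2),'w',round(s['grip_width'],3))
    print('move tool',(R.T@(np.array([x,y,z])-s['tcp_pos'])).round(4),'tilt fix',(cv2.Rodrigues(R.T@(cv2.Rodrigues(np.array([np.pi*np.cos(a:=np.arctan2(R[1,0],R[0,0])/2),np.pi*np.sin(a),0]))[0]))[0].ravel()).round(4),'yaw',np.degrees(np.arctan2(R[1,0],R[0,0])).round(2))
E
python3 -c "
from h import *
rel(.5527,.0573,.191)"
```

```text
t 2.0667 tcp [0.551  0.071  0.2698] q [ 0.474  0.147 -0.206 -0.01  -1.218 -1.74 ] F [-0.4 -0.   0.4] M [-0.06  0.02 -0.01] w 0.999
move tool [ 0.0023 -0.0143  0.0787] tilt fix [ 0.0094 -0.001  -0.    ] yaw -162.71
```

Emit:
{"name": "jog_arm", "arguments": {
  "increments": "0.002 -0.014 0 0.009 0 0 0; 0 0 0 0 0 -0.12 0; 0 0 0 0 0 -0.12 0; 0 0 0 0 0 -0.12 0; 0 0 0 0 0 -0.12 0; 0 0 0 0 0 -0.12 0; 0 0 0.01 0 0 -0.1 0; 0 0 0.02 0 0 0 0; 0 0 0.01 0 0 0 0; 0 0 0 0 0 0 0"
}}

```text
t: 2.9
tcp_pos: [0.5488, 0.0392, 0.2304]
ee_rot: [1.54, -2.737, 0.005]
wrist_force: [-0.1, -0.5, -1.2]
grip_width: 1.002
```

```bash
python3 -c "
from h import *
f=shot('scene','s3.png'); cv2.imwrite('pics/c3.png',cv2.resize(f['img'][110:260,220:370],None,fx=4,fy=4,interpolation=cv2.INTER_CUBIC)[...,::-1])
rel(.5527,.0573,.193)"
```

```text
t 2.95 tcp [0.549  0.0393 0.2312] q [ 0.43   0.162 -0.284  0.004 -1.126 -0.977] F [-0.4  0.4 -1. ] M [-0.03  0.15 -0.05] w 1.0
move tool [-0.0174  0.0063  0.0381] tilt fix [-0.0025 -0.0021  0.    ] yaw -121.29
```

View pics/c3.png

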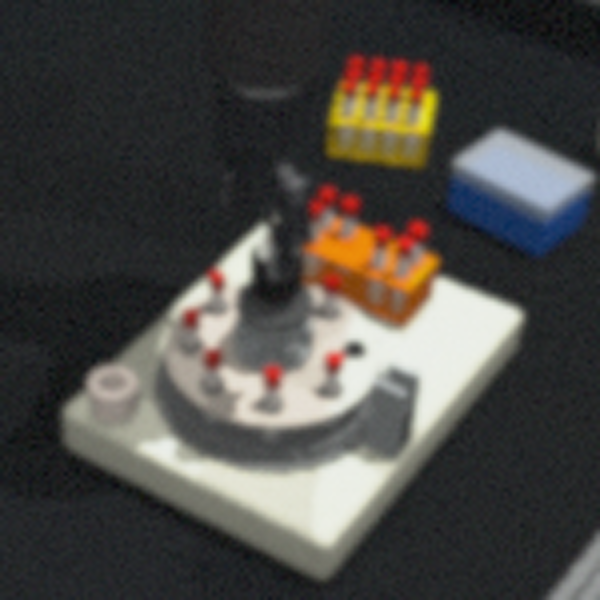

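The crop shows the fingers above the knob (around crop pixel 280,260), off-centre by about 18 mm as the state says. Nothing else has been disturbed. I'll re-centre before going down.

Emit:
{"name": "jog_arm", "arguments": {
  "increments": "-0.008 0.003 0 0 0 0 0; -0.008 0.003 0 0 0 0 0; 0 0 0 0 0 0 0; 0 0 0 0 0 0 0"
}}

```text
t: 3.28
tcp_pos: [0.5535, 0.0565, 0.234]
ee_rot: [-1.534, 2.739, -0.007]
wrist_force: [0.6, -0.0, 0.0]
grip_width: 1.003
```

```bash
python3 -c "
from h import *
rel(.5527,.0573,.193)"
```

```text
t 3.2833 tcp [0.5535 0.0565 0.234 ] q [ 0.457  0.168 -0.27   0.005 -1.131 -1.008] F [ 0.6 -0.   0. ] M [ 0.02  0.04 -0.01] w 1.003
move tool [-0.0003  0.0013  0.041 ] tilt fix [-0.005  -0.0002  0.    ] yaw -121.48
```

Emit:
{"name": "jog_arm", "arguments": {
  "increments": "0 0.001 0.01 -0.005 0 0 0; 0 0 0.01 0 0 0 0; 0 0 0.01 0 0 0 0; 0 0 0.006 0 0 0 0; 0 0 0.003 0 0 0 0; 0 0 0 0 0 0 0"
}}

```text
t: 3.78
tcp_pos: [0.5524, 0.0579, 0.1907]
ee_rot: [1.537, -2.739, -0.001]
wrist_force: [-0.7, -0.2, -0.4]
grip_width: 1.002
```

```bash
python3 -c "
from h import *
rel(.5527,.0573,.193)"
```

```text
t 3.7833 tcp [0.5524 0.0579 0.1907] q [ 4.570e-01  2.040e-01 -3.270e-01 -1.000e-03 -1.040e+00 -1.005e+00] F [-0.7 -0.2 -0.4] M [-0.01  0.01  0.02] w 1.002
move tool [ 0.0003 -0.0006 -0.0023] tilt fix [ 0.0008 -0.0002 -0.    ] yaw -121.41
```

Emit:
{"name": "jog_arm", "arguments": {
  "increments": "0 0 -0.001 0 0 0 0.3; 0 0 0 0 0 0 0.5; 0 0 0 0 0 0 0.6; 0 0 0 0 0 0 0.8; 0 0 0 0 0 0 1; 0 0 0 0 0 0 1; 0 0 0 0 0 0 1; 0 0 0 0 0 0 1",
  "newtons": 50
}}

```text
t: 4.45
tcp_pos: [0.554, 0.0568, 0.1923]
ee_rot: [-1.536, 2.74, -0.002]
wrist_force: [2.0, -0.5, -3.2]
grip_width: 0.503
```

```bash
python3 -c "
from h import *
rel(.5527,.0573,.193)"
```

```text
t 4.45 tcp [0.554  0.0568 0.1923] q [ 0.455  0.204 -0.324  0.002 -1.042 -1.004] F [ 2.  -0.5 -3.2] M [ 0.   -0.11 -0.  ] w 0.503
move tool [ 0.0002  0.0013 -0.0007] tilt fix [-0.0017 -0.0001  0.    ] yaw -121.45
```

Emit:
{"name": "jog_arm", "arguments": {
  "increments": "0 0 0.001 0 0 0 1; 0 0 0.001 0 0 0 1; 0 0 0 0 0 0 1"
}}

```text
t: 4.7
tcp_pos: [0.554, 0.0568, 0.1909]
ee_rot: [-1.536, 2.739, -0.003]
wrist_force: [2.4, -0.2, -3.1]
grip_width: 0.499
```

Emit:
{"name": "jog_arm", "arguments": {
  "increments": "0 0 0.0015 0 0 0 1; 0 0 0.0015 0 0 0 1; 0 0 0 0 0 0 1"
}}

```text
t: 4.95
tcp_pos: [0.554, 0.0568, 0.188]
ee_rot: [-1.536, 2.739, -0.003]
wrist_force: [2.6, -1.8, -2.2]
grip_width: 0.502
```

Emit:
{"name": "jog_arm", "arguments": {
  "increments": "0 0 0.0015 0 0 0 1; 0 0 0.001 0 0 0 1"
}}

```text
t: 5.12
tcp_pos: [0.554, 0.0568, 0.1855]
ee_rot: [-1.536, 2.739, -0.003]
wrist_force: [0.5, -1.0, 0.9]
grip_width: 0.501
```

Emit:
{"name": "jog_arm", "arguments": {
  "increments": "0 0 0.001 0 0 0 1; 0 0 0.001 0 0 0 1"
}}

```text
t: 5.28
tcp_pos: [0.554, 0.0568, 0.1834]
ee_rot: [-1.536, 2.739, -0.003]
wrist_force: [1.4, -1.2, 1.5]
grip_width: 0.5
```

Emit:
{"name": "jog_arm", "arguments": {
  "increments": "0 0 0.001 0 0 0 1; 0 0 0.001 0 0 0 1"
}}

```text
t: 5.45
tcp_pos: [0.5541, 0.0568, 0.1814]
ee_rot: [-1.536, 2.738, -0.003]
wrist_force: [-0.8, -0.8, 5.7]
grip_width: 0.505
```

Emit:
{"name": "jog_arm", "arguments": {
  "increments": "0 0 0.001 0 0 0 1; 0 0 0 0 0 0 1"
}}

```text
t: 5.62
tcp_pos: [0.5541, 0.0568, 0.1809]
ee_rot: [-1.536, 2.738, -0.003]
wrist_force: [0.2, -1.2, 2.3]
grip_width: 0.501
```

Emit:
{"name": "jog_arm", "arguments": {
  "increments": "0 0 0.001 0 0 0 1; 0 0 0.0005 0 0 0 1"
}}

```text
t: 5.78
tcp_pos: [0.5541, 0.0568, 0.1804]
ee_rot: [-1.536, 2.738, -0.004]
wrist_force: [-2.0, 0.2, 6.4]
grip_width: 0.502
```

Contact with the teeth: 1.5 mm was commanded but only 0.5 mm travelled, and the force rose. I'll now rock gently with light pressure.

Emit:
{"name": "jog_arm", "arguments": {
  "increments": "0 0 0.0008 0 0 0.05 1; 0 0 0.0005 0 0 0.05 1; 0 0 0.0005 0 0 0.05 1"
}}

```text
t: 6.03
tcp_pos: [0.5539, 0.057, 0.1804]
ee_rot: [-1.322, 2.846, -0.004]
wrist_force: [-1.7, 0.1, 6.3]
grip_width: 0.5
```

```bash
python3 -c "
from h import *
rel(.5541,.0568,.180)"
```

```text
t 6.0333 tcp [0.5539 0.057  0.1804] q [ 0.456  0.213 -0.343  0.003 -1.012 -1.158] F [-1.7  0.1  6.3] M [0.39 1.5  0.03] w 0.5
move tool [ 0.     -0.0002  0.0004] tilt fix [-0.0036  0.0022 -0.    ] yaw -130.17
```

Emit:
{"name": "jog_arm", "arguments": {
  "increments": "0 0 0.0005 0 0 -0.05 1; 0 0 0.0005 0 0 -0.05 1; 0 0 0.0005 0 0 -0.05 1; 0 0 0.0005 0 0 -0.05 1; 0 0 0.0005 0 0 -0.05 1; 0 0 0.0005 0 0 -0.05 1"
}}

```text
t: 6.53
tcp_pos: [0.5542, 0.0566, 0.1804]
ee_rot: [-1.742, 2.608, -0.007]
wrist_force: [-1.4, -0.1, 7.1]
grip_width: 0.503
```

```bash
python3 -c "
from h import *
rel(.5541,.0568,.180)"
```

```text
t 6.5333 tcp [0.5542 0.0566 0.1804] q [ 0.456  0.212 -0.345  0.004 -1.009 -0.851] F [-1.4 -0.1  7.1] M [0.25 1.45 0.  ] w 0.503
move tool [-0.0001  0.0001  0.0004] tilt fix [-0.0061  0.0016 -0.    ] yaw -112.51
```

Emit:
{"name": "jog_arm", "arguments": {
  "increments": "0 0 0.0005 0 0 0.1 1; 0 0 0.0005 0 0 0.1 1; 0 0 0.0005 0 0 0.1 1; 0 0 0.0005 0 0 0.05 1; 0 0 0.0005 0 0 0.05 1; 0 0 0.0005 0 0 0.05 1; 0 0 0.0005 0 0 0.05 1"
}}

```text
t: 7.12
tcp_pos: [0.5538, 0.0572, 0.1804]
ee_rot: [-1.02, 2.964, -0.003]
wrist_force: [-2.7, 0.1, 6.8]
grip_width: 0.506
```

```bash
python3 -c "
from h import *
rel(.5541,.0568,.180)"
```

```text
t 7.1167 tcp [0.5538 0.0572 0.1804] q [ 0.457  0.21  -0.346  0.004 -1.007 -1.367] F [-2.7  0.1  6.8] M [ 0.52  1.62 -0.01] w 0.506
move tool [-0.     -0.0005  0.0004] tilt fix [-0.0044  0.0065 -0.    ] yaw -142.03
```

Emit:
{"name": "jog_arm", "arguments": {
  "increments": "0 0 0.001 0 0 -0.1 1; 0 0 0.001 0 0 -0.1 1; 0 0 0.001 0 0 -0.1 1; 0 0 0.001 0 0 -0.1 1; 0 0 0.001 0 0 -0.1 1; 0 0 0.001 0 0 -0.05 1; 0 0 0.001 0 0 -0.05 1; 0 0 0.001 0 0 -0.05 1; 0 0 0.001 0 0 -0.05 1"
}}

```text
t: 7.87
tcp_pos: [0.5542, 0.0565, 0.179]
ee_rot: [-2.007, 2.405, -0.013]
wrist_force: [3.1, 0.1, 0.7]
grip_width: 0.503
```

```bash
python3 -c "
from h import *
rel(.5541,.0568,.180)"
```

```text
t 7.8667 tcp [0.5542 0.0565 0.179 ] q [ 0.457  0.21  -0.352  0.007 -0.998 -0.64 ] F [3.1 0.1 0.7] M [-0.14  0.63 -0.08] w 0.503
move tool [-0.0002  0.0001 -0.001 ] tilt fix [-0.0121  0.002  -0.    ] yaw -100.3
```

The force dropped to about 0.7 N, z advanced and there is slight torque, so the pins have probably dropped in. I'll push down without turning.

Emit:
{"name": "jog_arm", "arguments": {
  "increments": "0 0 0.001 0 0 0.01 1; 0 0 0.001 0 0 0 1"
}}

```text
t: 8.03
tcp_pos: [0.5542, 0.0565, 0.1768]
ee_rot: [-1.995, 2.415, -0.013]
wrist_force: [2.0, -0.9, 1.7]
grip_width: 0.495
```

Emit:
{"name": "jog_arm", "arguments": {
  "increments": "0 0 0.001 0.005 0 0 1; 0 0 0.001 0.005 0 0 1; 0 0 0.001 0 0 0 1"
}}

```text
t: 8.28
tcp_pos: [0.554, 0.0565, 0.1727]
ee_rot: [-1.987, 2.415, -0.024]
wrist_force: [3.7, -0.2, 1.3]
grip_width: 0.505
```

Emit:
{"name": "jog_arm", "arguments": {
  "increments": "0 0 0.001 -0.01 0 0 1; 0 0 0.001 -0.01 0 0 1"
}}

```text
t: 8.45
tcp_pos: [0.5546, 0.0565, 0.1714]
ee_rot: [-1.995, 2.423, -0.002]
wrist_force: [-2.6, -1.8, 12.9]
grip_width: 0.505
```

```bash
python3 -c "
from h import *
rel(.5541,.0568,.1713)"
```

```text
t 8.45 tcp [0.5546 0.0565 0.1714] q [ 0.453  0.223 -0.351  0.001 -0.994 -0.647] F [-2.6 -1.8 12.9] M [-0.27  1.68 -0.03] w 0.505
move tool [-0.0002  0.0005  0.0001] tilt fix [-0.0026  0.0012 -0.    ] yaw -101.08
```

Emit:
{"name": "jog_arm", "arguments": {
  "increments": "0 0 0.001 0 0 0 1; 0 0 0 0 0 0 1"
}}

```text
t: 8.62
tcp_pos: [0.5545, 0.0564, 0.1716]
ee_rot: [-1.995, 2.425, 0.0]
wrist_force: [0.4, -0.3, -2.5]
grip_width: 0.504
```

```bash
cat >> h.py <<'E'
AX=np.array([.5527,.0573])
def caps(n,fn=None,box=None):
    f=shot(n); i=f['img'].astype(int); m=((i[...,0]>110)&(i[...,1]<80)&(i[...,2]<90)).astype(np.uint8)
    k,l,s,c=cv2.connectedComponentsWithStats(m); out=[]
    for j in range(1,k):
        if s[j,4]<4: continue
        d=onplane(f,*c[j],.139)[:2]-AX; r=np.hypot(*d)
        if .062<r<.082: a=np.degrees(np.arctan2(d[1],d[0])); out.append((round(a,1),round(a%45,1),round(r,4),int(s[j,4])))
    print(n,sorted(out)); print(' mean mod45',np.mean([((o[1]-out[0][1]+22.5)%45)-22.5 for o in out])+out[0][1] if out else None)
    if fn: a,b,c_,d=box; cv2.imwrite('pics/'+fn,cv2.resize(f['img'][a:b,c_:d],None,fx=4,fy=4,interpolation=cv2.INTER_CUBIC)[...,::-1])
    return f
E
python3 -c "
from h import *
caps('top'); caps('scene','c4.png',(130,250,230,360)); rel(.5541,.0568,.1713)"
```

```text
top [(np.float64(-144.1), np.float64(35.9), np.float64(0.0709), 14), (np.float64(-100.1), np.float64(34.9), np.float64(0.071), 12), (np.float64(-55.3), np.float64(34.7), np.float64(0.0717), 12), (np.float64(126.2), np.float64(36.2), np.float64(0.0717), 10), (np.float64(171.0), np.float64(36.0), np.float64(0.0718), 9)]
 mean mod45 35.54
scene [(np.float64(-143.8), np.float64(36.2), np.float64(0.0713), 15), (np.float64(-98.3), np.float64(36.7), np.float64(0.0731), 11), (np.float64(-55.5), np.float64(34.5), np.float64(0.0723), 18), (np.float64(-12.0), np.float64(33.0), np.float64(0.0732), 6), (np.float64(170.4), np.float64(35.4), np.float64(0.0752), 8)]
 mean mod45 35.160000000000004
t 8.7167 tcp [0.5546 0.0564 0.1715] q [ 0.453  0.224 -0.35  -0.    -0.996 -0.646] F [-2.6  0.9  4.4] M [ 0.4   1.49 -0.  ] w 0.504
move tool [-0.0003  0.0005  0.0002] tilt fix [-0.001  0.001 -0.   ] yaw -101.09
```

View pics/c4.png

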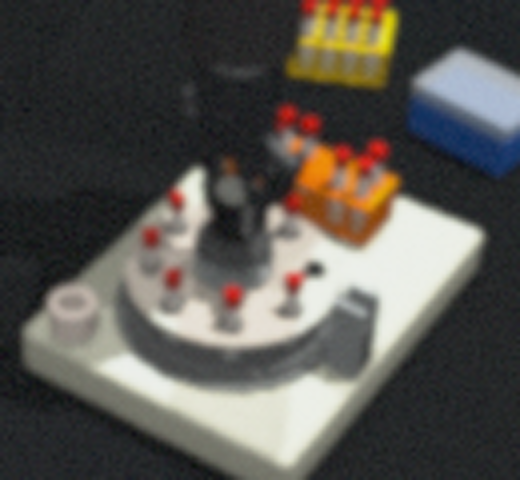

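The crop shows the knob down, with the disc low and its gripped sides clear. The empty pocket is at crop (315,268), just counter-clockwise of the chute at (350,330). The carousel is still at about 35.4°, so it needs about 32° clockwise plus play. I'll turn most of it and then measure.

Emit:
{"name": "jog_arm", "arguments": {
  "increments": "0 0 0.0005 0 0 0.04 1; 0 0 0.0005 0 0 0.06 1; 0 0 0.0005 0 0 0.06 1; 0 0 0.0005 0 0 0.06 1; 0 0 0.0005 0 0 0.06 1; 0 0 0.0005 0 0 0.06 1; 0 0 0.0005 0 0 0.06 1; 0 0 0.0005 0 0 0.06 1; 0 0 0.0005 0 0 0.03 1; 0 0 0 0 0 0 1"
}}

```text
t: 9.55
tcp_pos: [0.5539, 0.0569, 0.1715]
ee_rot: [-1.315, 2.851, 0.003]
wrist_force: [0.1, -0.6, -0.5]
grip_width: 0.5
```

```bash
python3 -c "
from h import *
caps('top'); caps('scene'); rel(.5541,.0568,.1713)"
```

```text
top [(np.float64(-171.2), np.float64(8.8), np.float64(0.071), 13), (np.float64(-126.6), np.float64(8.4), np.float64(0.0721), 15), (np.float64(-80.8), np.float64(9.2), np.float64(0.0713), 14), (np.float64(144.5), np.float64(9.5), np.float64(0.0714), 11)]
 mean mod45 8.975000000000001
scene [(np.float64(-171.4), np.float64(8.6), np.float64(0.0741), 11), (np.float64(-126.6), np.float64(8.4), np.float64(0.0716), 14), (np.float64(-80.0), np.float64(10.0), np.float64(0.072), 16), (np.float64(-36.6), np.float64(8.4), np.float64(0.0724), 7), (np.float64(72.4), np.float64(27.4), np.float64(0.08), 107)]
 mean mod45 12.56
t 9.65 tcp [0.554  0.0569 0.1715] q [ 0.453  0.223 -0.35  -0.002 -0.996 -1.155] F [-2.3 -0.6  4.3] M [ 0.26  1.06 -0.02] w 0.503
move tool [-0.     -0.0001  0.0002] tilt fix [0.001  0.0022 0.    ] yaw -130.33
```

Emit:
{"name": "jog_arm", "arguments": {
  "increments": "0 0 0.0005 0 0 0.035 1; 0 0 0.0005 0 0 0.035 1; 0 0 0.0005 0 0 0.03 1; 0 0 0 0 0 0 1; 0 0 0 0 0 0 1"
}}

```text
t: 10.07
tcp_pos: [0.5539, 0.057, 0.1715]
ee_rot: [-1.176, 2.911, 0.004]
wrist_force: [-1.3, -0.7, 2.8]
grip_width: 0.499
```

```bash
python3 -c "
from h import *
caps('top'); caps('scene','c5.png',(130,250,230,360)); rel(.5541,.0568,.1713)"
```

```text
top [(np.float64(-177.1), np.float64(2.9), np.float64(0.071), 14), (np.float64(-131.1), np.float64(3.9), np.float64(0.0714), 14), (np.float64(-86.0), np.float64(4.0), np.float64(0.0717), 14), (np.float64(138.4), np.float64(3.4), np.float64(0.0708), 9)]
 mean mod45 3.549999999999999
scene [(np.float64(-174.7), np.float64(5.3), np.float64(0.0721), 8), (np.float64(-132.3), np.float64(2.7), np.float64(0.072), 16), (np.float64(-85.6), np.float64(4.4), np.float64(0.0723), 12), (np.float64(-42.2), np.float64(2.8), np.float64(0.0719), 8), (np.float64(71.2), np.float64(26.2), np.float64(0.0796), 108)]
 mean mod45 26.28
t 10.1667 tcp [0.5539 0.057  0.1715] q [ 0.453  0.223 -0.35  -0.003 -0.996 -1.254] F [-0.9 -0.2  2.7] M [0.14 0.89 0.02] w 0.503
move tool [ 0.     -0.0003  0.0002] tilt fix [0.0014 0.0026 0.    ] yaw -136.01
```

View pics/c5.png

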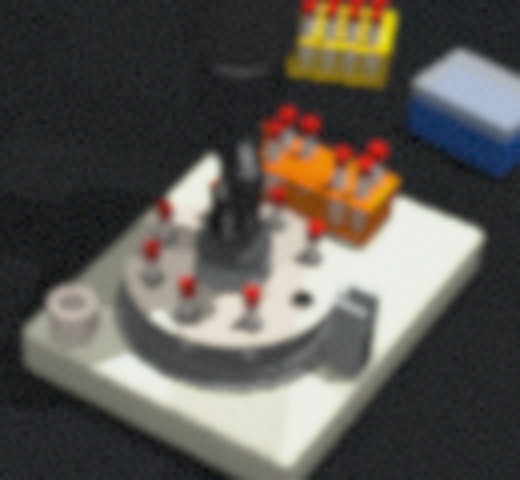

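The empty pocket at crop (302,299) now sits directly in front of the chute. The carousel is at about 3.5° against a goal of 3.15°. I'll press home once more, then let go.

Emit:
{"name": "jog_arm", "arguments": {
  "increments": "0 0 0.001 0 0 0 1; 0 0 0.001 0 0 0 1"
}}

```text
t: 10.33
tcp_pos: [0.554, 0.057, 0.1714]
ee_rot: [-1.178, 2.91, 0.003]
wrist_force: [-6.6, 0.6, 14.4]
grip_width: 0.5
```

Emit:
{"name": "jog_arm", "arguments": {
  "increments": "0 0 0 0 0 0 0.7; 0 0 0 0 0 0 0.4; 0 0 0 0 0 0 0; 0 0 0 0 0 0 0; 0 0 0 0 0 0 0; 0 0 0 0 0 0 0; 0 0 0 0 0 0 0"
}}

```text
t: 10.92
tcp_pos: [0.5548, 0.0573, 0.1705]
ee_rot: [-1.182, 2.907, 0.003]
wrist_force: [0.1, 0.7, -0.2]
grip_width: 0.998
```

Emit:
{"name": "jog_arm", "arguments": {
  "increments": "0 0 -0.006 0 0 0 0; 0 0 -0.012 0 0 0 0; 0 0 -0.015 0 0 0 0; 0 0 -0.015 0 0 0 0; 0 0 -0.015 0 0 0 0; 0 0 -0.015 0 0 0 0; 0 0 -0.015 0 0 0 0; 0 0 -0.01 0 0 0 0; 0 0 0 0 0 0 0"
}}

```text
t: 11.67
tcp_pos: [0.5543, 0.0565, 0.2802]
ee_rot: [-1.183, 2.909, 0.002]
wrist_force: [0.1, 0.0, 0.3]
grip_width: 1.0
```

```bash
python3 -c "
from h import *
rel(.45,-.2,.3)"
```

```text
t 11.6667 tcp [0.5543 0.0565 0.2802] q [ 4.520e-01  1.410e-01 -1.920e-01 -1.000e-03 -1.236e+00 -1.250e+00] F [0.1 0.  0.3] M [ 0.03 -0.03  0.06] w 1.0
move tool [ 0.2537 -0.1109 -0.0204] tilt fix [0.0004 0.002  0.    ] yaw -135.75
```

Emit:
{"name": "jog_arm", "arguments": {
  "increments": "0.01 -0.004 -0.01 0 0 0 0; 0.026 -0.011 0 0 0 0 0; 0.026 -0.011 0 0 0 0 0; 0.026 -0.011 0 0 0 0 0; 0.026 -0.011 0 0 0 0 0; 0.026 -0.011 0 0 0 0 0; 0.026 -0.011 0 0 0 0 0; 0.026 -0.011 0 0 0 0 0; 0.02 -0.01 0 0 0 0 0; 0.01 -0.005 0 0 0 0 0; 0 0 0 0 0 0 0"
}}

```text
t: 12.58
tcp_pos: [0.4523, -0.1788, 0.2881]
ee_rot: [1.187, -2.904, -0.005]
wrist_force: [-0.1, -0.1, -0.5]
grip_width: 1.002
```

```bash
python3 -c "
from h import *
f=caps('top','c6.png',(120,240,160,300)); P=cloud(f); caps('scene')
for n,z0,z1 in(('knobtop',.175,.23),):
    m=np.zeros(P.shape[:2],bool); m[140:215,215:265]=1; m&=(P[...,2]>z0)&(P[...,2]<z1); print(n,m.sum(),np.nanmedian(P[m],0))
i=f['img'].astype(int).sum(2); u0,v0=proj(f,(*(AX+.072*np.array([np.cos(.055),np.sin(.055)])),.104)); print('goal px',u0,v0)
w=i[int(v0)-5:int(v0)+7,int(u0)-5:int(u0)+7]; vv,uu=np.nonzero(w<250); p=onplane(f,uu.mean()+int(u0)-5,vv.mean()+int(v0)-5,.104)[:2]-AX; print('hole',len(uu),np.hypot(*p),np.degrees(np.arctan2(p[1],p[0])))
rel(.45,-.2,.3)"
```

```text
top [(np.float64(-42.0), np.float64(3.0), np.float64(0.0721), 11), (np.float64(47.6), np.float64(2.6), np.float64(0.0716), 11)]
 mean mod45 2.8000000000000007
scene [(np.float64(-178.7), np.float64(1.3), np.float64(0.0768), 9), (np.float64(-131.6), np.float64(3.4), np.float64(0.0721), 6), (np.float64(-86.3), np.float64(3.7), np.float64(0.0702), 8), (np.float64(-42.2), np.float64(2.8), np.float64(0.0719), 8), (np.float64(70.4), np.float64(25.4), np.float64(0.0805), 109)]
 mean mod45 25.32
knobtop 55 [0.56169088 0.05956551 0.19300971]
goal px 238.57103070486 160.54354755756034
hole 8 0.07408759655511557 3.237505967963234
t 12.6833 tcp [ 0.4532 -0.1775  0.2882] q [ 0.03   0.017 -0.311 -0.002 -1.247 -0.824] F [ 1.8 -1.  -0.4] M [ 0.02 -0.02  0.04] w 1.002
move tool [ 0.0181 -0.0138 -0.0119] tilt fix [ 0.0043 -0.0022 -0.    ] yaw -135.52
```

View pics/c6.png

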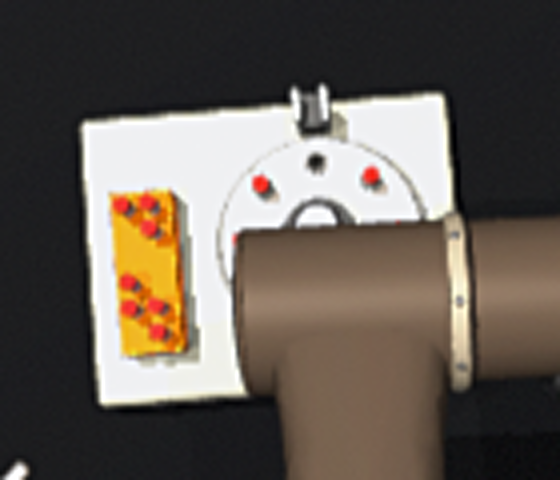

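The pocket at crop (316,161) stands right before the chute at (312,108). The hole bears 3.2° against 3.15°, the knob top is at 0.1930 m (fully home is 0.193), and the gripper is clear. Handing in.

```bash
python3 -c "
from bench import *
print(finish_job())"
```

```text
the job is handed in; nothing more can be done
None
```

The knob is fully home, and the empty pocket faces the chute. I handed the job in at about 12.7 s of the 54 s allowed.

**What I did:** I gripped the knob and eased it down to tooth contact at about 11–12 mm. I rocked it to and fro with light pressure until the pins dropped in. After that it went home at low force, with 13–14 N against the end stop. I then turned the carousel about 32° clockwise with the knob alone, let go and backed away.

**Last checks:**
- **Knob:** its top is at 0.1930 m, and fully home is 0.193 m.
- **Pocket:** the hole bears 3.2° against the chute's 3.15°. The tube caps gave 2.8–3.5°, so they agree to within about 0.4° (0.5 mm).
- **Teeth:** the highest wrist force I read while the pins rode on the teeth was about 7 N, against the 20 N limit. I only read force at the end of each move call, so brief peaks in between were not seen.
- **Surroundings:** the deck rack looked unmoved. In the last top picture the arm hid the lower right part of the loader, including the label roll. I did not measure the other bystanders at the end.
- **Outliers:** one large red blob from the deck rack threw off the averaged cap angle in the last scene views. I disregarded it and used the individual caps.

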